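# Tip two soap bars out of a flip-top caddy

### The job

Lift the metal flip-top caddy out of the organiser by the swinging handle on its lid, stand it on the open counter and let go. Then take it by its body and, holding it low over the grey tray, tip it nose-down just far enough (never on end) that the flap swings open and both soap bars slide gently into the tray; finally stand the caddy level on the open counter again with its flap hanging shut. Leave the jar, the bottle and the mug where they are.

Things in the scene. Friction and masses are not known exactly. Their poses are not given: they have to be found in the camera images.
- caddy_center (a point): Centre of the loose caddy's aluminium box, half-way up: 150 long (x) x 62 wide (y) x 66 high, underside 33 mm below, about 0.3 kg plus the bars. Its -x is the nose (flap end), z up. Starts level in either bay of the organiser, nose to the robot's side. Its plain side walls can be gripped once out of the bay. Bars begin to slide at 14 to 20 degrees of tip; all are out by about 40.
- caddy_lip (a point): Middle of the caddy's mouth at its inner floor: 75 mm nose-ward of the centre and 29 mm below it. The bars leave over this edge. Axes as the caddy's.
- bail_grip (a point): Middle of the dark round cross bar of the handle on the lid: 9 mm thick, along the caddy's y, 31 mm clear between its uprights; 23 mm above the lid (56 mm above caddy_center). It swings about the caddy's y on a pivot 6 mm above the lid, 69 deg either way; a weak spring stands it upright. The caddy hangs nearly level from it and cannot be tipped by it.
- flap (a joint): Flap closing the caddy's nose, hinged along its top edge, 61 mm tall: 0 = shut, positive = swung outward (rad, up to 1.7). It hangs free by its weight: shut when the caddy is level, open when the caddy is tipped nose-down.
- soap_a_center (a point): Centre of one cream soap bar, 62 x 40 x 24 mm (x, y, z), about 65 g, in the caddy nearer the flap at the start.
- soap_b_center (a point): Centre of the other soap bar, same size, behind the first in the caddy.
- tray: Fixed open grey plastic tray, 210 (x) x 170 (y) x 35 mm high, walls 4 mm; origin at the centre of its underside on the counter. The tray and the organiser may change sides.
- organiser: Fixed wooden organiser, two open-topped bays side by side, 185 (x) x 162 (y) x 72 mm high; origin at the centre of its underside. Floor 8 mm thick; bays 72 mm wide, centred 40 mm either side of the middle in its y: 5 mm of room each side of the caddy, whose lid stands 2 mm above the walls. Full back wall at +x, 20 mm lip at -x. The counter between organiser and tray is clear.
- jar_mid (a point): Centre of the bystander glass jar, 60 mm diameter, 85 mm high, in the other bay.
- bottle_mid (a point): Centre of the bystander green bottle, 60 mm diameter, 170 mm high, on the counter toward the robot's right (-y).
- mug_mid (a point): Centre of the bystander white mug, 80 mm diameter, 90 mm high, on the counter beyond the work.
Mind the look-alikes: they are no part of the job. What is shaped like the part that bears caddy_center but pink or red is not meant.

How it is judged:
By the outcome, as a careful person would: the job done as asked, in the order asked, and still so for the second after the job is handed in, with the robot touching nothing.
It also fails if it takes over 69 s, if anything falls off the work surface, if the arm or the gripper's body presses on something with over 40 N, if the wrist force passes 120 N, or if a joint passes its speed limit or range.

### The arm

A 6-joint arm with a two-finger parallel gripper is mounted at the origin on the work surface. World frame = base frame: x ahead of the robot, y to its left, z up, the work surface at z = 0. Lengths are in m, angles in rad, forces in N, time in s.
With the tool pointing down it reaches from about 0.3 to 0.875 m from the base axis. Payload 6.4 kg.
Tool frame: the origin (TCP) lies at the very end of the fingers, on their centre line; the grasp point (between the pads) lies 19 mm behind it; z points along the fingers, y is the line along which they close (so a half turn about z gives the same grasp; the last joint's range is limited). The gripper opens to 85 mm and grips with 20 to 120 N. Pads are 22 mm wide; open, the fingers measure 114 mm over their backs; the gripper's body (76 mm by 85 mm) begins 54 mm behind the grasp point. The pads swing forward as they close: fully open they stand 13 mm farther back than shut.
Start: joints at [-1.465, 0.181, 1.607, -0, 1.354, -0.206], TCP at [0.176, -0.547, 0.231] pointing down, gripper open.
Joint ranges: [-2.99, 2.99], [-0.89, 2.07], [0.3, 2.58], [-1.14, 4.28], [0, 2.63], [-3.12, 3.12]. Speed limits (rad/s): [2.57, 2.57, 3.01, 3.14, 3.14, 3.14].

### API

Orientations are given as a unit quaternion [w, x, y, z].
In Python, from bench import telemetry, camera, ctrl, spotter gives the robot as it stands.
- The arm moves only by the tool send_rows, never from a script. Its argument "series" is a list of rows, each a list of 3 entries, a list of its own where there are three numbers: the turn, a rotation vector about the world's x, y, z in degrees, then the shift along the world's x, y, z in mm, then the closure, from -1 (fully open) to 1 (shut), so that 0 is half open. In form: [[[rx, ry, rz], [dx, dy, dz], gripper], ...]. A call has 1 to 10 rows; each row is the pose to reach, as a shift and turn from the pose commanded when the call began; what a row does not reach only later rows make up. A row lasts 1/8 s, in which the tool goes at most 62.5 mm and 10.7 degrees, less where a joint would pass 70% of its speed; a pose out of reach is approached as far as the arm can. A call with a gripper value outside its range is refused whole. The fingers move at their own pace and stop on an object; the grip force is fixed at half the most. Time passes only in rows, so rows that repeat a pose let the fingers close. It gives the time, the measured TCP pose, the force, the opening and the grip force at its end, in the units of the state.
- telemetry.get_obs(): the state, without advancing time (a new reading comes with each control period).
- camera(name): name is "scene" or "top"; returns a dict with "pixels" (480x640x3 uint8, red, green, blue), "camera_matrix" (3x3 intrinsics, pixels), "xyz" and "orientation" of the camera in the world. Camera axes: x right, y up, looking along -z (the intrinsics and any distortion apply to the point x, -y, -z); pixel columns grow to the right and rows downward; lengths in m; the calibration is good to about 2 mm. A picture is of the moment at which its call begins. There is no depth.
- ctrl.hand_in(): hands the job in; it is judged then, once.
Trained networks look in the newest picture that a camera, given by its name, has taken for a name from the list of things; names that differ only in an ending like _2 or _b are one class to them, and where a whole thing is asked for, a point or a joint stands for the part that bears it (a point fixed in the world has none). Each returns a list of dicts, best first, with "conf" (0 to 1); they miss things now and then, are a little off and sometimes report something else, mostly with a low value. They report only what shows in the picture. A call takes as long as a camera call. They do not tell look-alikes from the thing itself.
- spotter.boxes_of(thing, camera): "xyz" ([x, y, z] in m, in world coordinates, good to about 4 mm: the middle of the surface that is visible of it).
- spotter.landmark_of(thing, camera): "xyz" ([x, y, z] in m, in world coordinates, good to about 4 mm: a listed point, or the origin of a listed thing).
The state is a dict: "time_s": time; "q": joint angles; "dq": joint speeds; "joint_efforts": joint torques, N m; "eef_pos": TCP position; "eef_rot": TCP orientation; "wrist_force": force on the tool from outside, world axes, zero at the start; "torque": the same for the moment, N m; "opening": opening from 0.0 (shut) to 1.0 (fully open); "grasp_force": force on a finger pad.
Only numpy, scipy, OpenCV 4.12 (cv2) and the standard library are available. Lean on these libraries where they do the work, as an engineer would, in place of code of your own. Each camera call takes 0.05 s, during which the arm holds its last target. There are 200 camera calls.

## Working session

There is one attempt and no reset: what is moved stays moved. The work goes in short steps, Python scripts to look and compute and a tool call to move; the robot and the scene stay as the last step left them, time stands still between calls to the robot, and variables do not carry over. Pictures are saved under pics/ and viewed, at most 10 in all, crops included, and the job is handed in when it is done.

Besides the shell and the picture viewer there is one more tool, called after "Emit:" by a JSON object that holds its "method" and its "body". send_rows: Moves the arm, as the interface text tells. Its arguments: {"type":"object","properties":{"series":{"type":"array","items":{"type":"array"}}},"required":["series"]}

```bash
mkdir -p pics
python3 - <<'E'
from bench import telemetry, camera, ctrl, spotter
import cv2
for c in ("scene","top"):
    d=camera(c); cv2.imwrite(f"pics/{c}0.png",d["pixels"][:,:,::-1]); print(c,d["xyz"],d["orientation"],d["camera_matrix"])
    for t in ["caddy_center","bail_grip","caddy_lip","tray","organiser","jar_mid","bottle_mid","mug_mid"]:
        print(t,[(r["conf"],r["xyz"]) for r in spotter.landmark_of(t,c)])
o=telemetry.get_obs();print(o)
E
```

```text
scene [ 1.35678371 -0.24659503  0.87570146] [0.70051837 0.30500767 0.25800072 0.59133743] [[569.36565034   0.         321.09960955]
 [  0.         569.36565034 230.05266715]
 [  0.           0.           1.        ]]
caddy_center [(0.98, [0.3353, -0.462, 0.0333]), (0.64, [0.4777, -0.2195, 0.0423]), (0.6, [0.2415, -0.2856, 0.033])]
bail_grip [(0.69, [0.3295, -0.4596, 0.0871]), (0.66, [0.2405, -0.2824, 0.0872]), (0.47, [0.4796, -0.2215, 0.098])]
caddy_lip [(0.67, [0.3008, -0.2367, 0.0027]), (0.64, [0.3564, -0.3886, 0.0038]), (0.17, [0.4934, -0.2589, 0.0023])]
tray [(0.95, [0.5295, 0.2606, -0.0012])]
organiser [(0.75, [0.4904, -0.2546, 0.0031])]
jar_mid [(0.97, [0.5048, -0.2946, 0.0429])]
bottle_mid [(0.87, [0.5415, -0.4993, 0.0785])]
mug_mid [(0.65, [0.818, 0.1016, 0.0457])]
top [ 0.44520982 -0.08313037  1.38598962] [ 0.70737183  0.01505032 -0.01972728 -0.70640598] [[556.56938849   0.         316.57443602]
 [  0.         556.56938849 239.16197423]
 [  0.           0.           1.        ]]
caddy_center [(0.94, [0.2417, -0.2818, 0.032]), (0.77, [0.4812, -0.2166, 0.0454])]
bail_grip [(0.
[... 485 characters left out ...]
, 0.0449])]
{'time_s': 0.9, 'q': array([-1.46530481e+00,  1.80803035e-01,  1.60701543e+00,  3.12363920e-05,
        1.35377404e+00, -2.06319733e-01]), 'dq': array([ 0.00042039,  0.00081933, -0.00068267,  0.00165396,  0.00069474,
        0.00200921]), 'joint_efforts': array([ 1.84150718e-03, -4.44827950e+01, -3.51689816e+01, -2.10760472e-04,
        8.19937413e-04,  9.36412505e-06]), 'eef_pos': array([ 0.17641731, -0.54728463,  0.23127928]), 'eef_rot': array([8.40642128e-07, 9.87871837e-01, 1.55271481e-01, 1.52288257e-05]), 'wrist_force': array([ 0.39080891, -0.00495088, -0.55064107]), 'torque': array([-0.01455231,  0.01202986,  0.0224345 ]), 'grasp_force': 0.0, 'opening': 0.9968805238867375}
```

```bash
ls
```

```text
pics
```

View pics/top0.png

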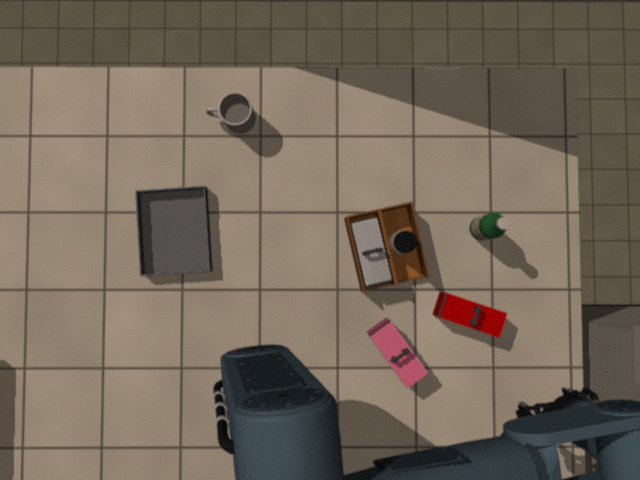

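View pics/scene0.png

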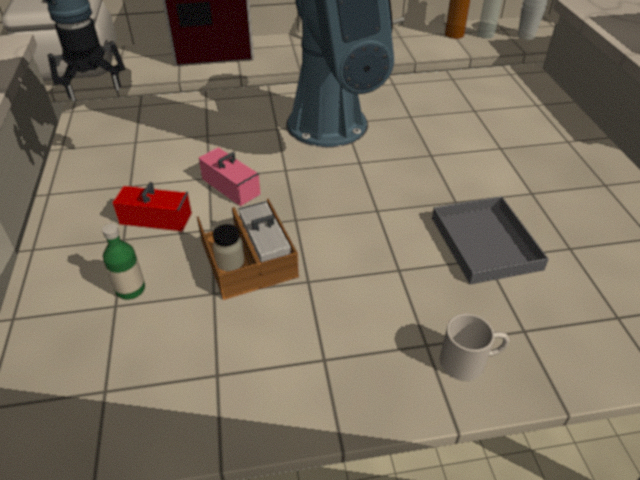

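The top view shows the real (bare metal) caddy in the organiser's left bay around (370,253), with the pink and red look-alikes at (398,353) and (470,315). The tray is at (175,231) and the counter between the two is clear. In the scene view the handle stands on the lid at (263,223). Next I'll get the yaw from the lid outline.

```bash
cat > h.py <<'E'
from bench import telemetry, camera, ctrl, spotter
import numpy as np, cv2
from scipy.spatial.transform import Rotation as R
def ray(d,uv,z):
    K=d["camera_matrix"]; q=np.array(d["orientation"]); r=R.from_quat(q[[1,2,3,0]])
    v=np.linalg.inv(K)@[uv[0],uv[1],1]; v=r.apply([v[0],-v[1],-v[2]]); p=np.array(d["xyz"])
    return p+v*(z-p[2])/v[2]
def lid(d,z,roi,thr=120):
    """metal lid rectangle: centre, yaw (deg), sides from the top camera, within roi x0,y0,x1,y1"""
    hsv=cv2.cvtColor(d["pixels"],cv2.COLOR_RGB2HSV)
    m=((hsv[...,1]<30)&(hsv[...,2]>thr)).astype(np.uint8)
    M=np.zeros_like(m); x0,y0,x1,y1=roi; M[y0:y1,x0:x1]=m[y0:y1,x0:x1]
    n,l,s,c=cv2.connectedComponentsWithStats(M); i=1+np.argmax(s[1:,4])
    pts=np.argwhere(l==i)[:,::-1]
    W=np.array([ray(d,p,z)[:2] for p in pts],np.float32)
    return s[i,4],cv2.minAreaRect(W*1000),W.mean(0)
def crop(d,roi,name,f):
    x0,y0,x1,y1=roi; cv2.imwrite(name,cv2.resize(d["pixels"][y0:y1,x0:x1,::-1],None,fx=f,fy=f,interpolation=cv2.INTER_CUBIC))
E
python3 - <<'E'
from h import *
d=camera("top"); print(lid(d,.074,(335,195,440,300)))
crop(d,(335,195,435,300),"pics/c1.png",5)
for uv in [(347,216),(362,290)]: print(ray(d,uv,.072))
E
```

```text
(np.int32(358), ((515.2974853515625, -212.64852905273438), (79.7948989868164, 60.90401840209961), 13.912932395935059), array([ 0.51959676, -0.20636481], dtype=float32))
[ 0.56496041 -0.16381399  0.072     ]
[ 0.39022329 -0.19888502  0.072     ]
```

View pics/c1.png

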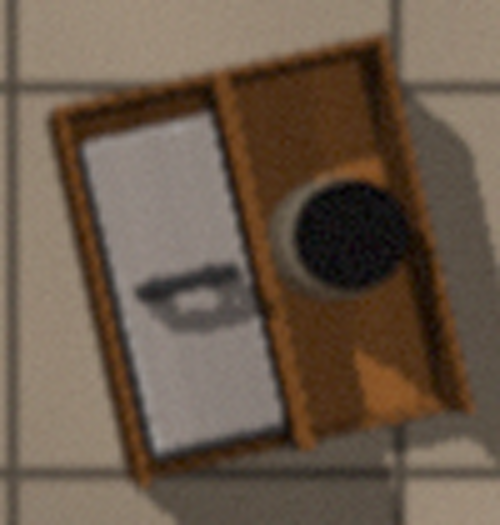

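The crop shows the lid corners at (80,145), (213,113), (285,428) and (152,460), and the handle bar from (145,292) to (237,270). The bar stands upright.

Run:
```python
from h import *
d=camera("top")
f=lambda a,z: ray(d,(335+a[0]/5-.4,195+a[1]/5-.4),z)
C=[f(c,.074) for c in [(80,145),(213,113),(285,428),(152,460)]]
print(np.mean(C,0)); 
for a,b in ((3,0),(2,1)):
    v=C[b]-C[a]; print(np.hypot(*v[:2]),np.degrees(np.arctan2(v[1],v[0])))
print(f((191,281),.0975))
s=camera("scene")
q=np.array(s["orientation"]);r=R.from_quat(q[[1,2,3,0]])
def proj(p):
    v=r.inv().apply(np.array(p)-s["xyz"]); k=s["camera_matrix"]; return k[0,0]*v[0]/-v[2]+k[0,2], k[1,1]*-v[1]/-v[2]+k[1,2]
b=f((191,281),.0975)
y=np.radians(13.7); u=np.array([-np.sin(y),np.cos(y),0])*.0155
x0,y0,x1,y1=225,190,315,280
im=cv2.resize(s["pixels"][y0:y1,x0:x1,::-1],None,fx=6,fy=6,interpolation=cv2.INTER_CUBIC)
for P in (b+u,b-u,*C):
    p=proj(P); print(p); cv2.circle(im,(int((p[0]-x0+.5)*6),int((p[1]-y0+.5)*6)),4,(0,0,255),1)
cv2.imwrite("pics/c2.png",im)
for n in("top","scene"): print([(x["conf"],x["xyz"]) for x in spotter.landmark_of("bail_grip",n)])
```

```text
[ 0.48011739 -0.22040908  0.074     ]
0.15223879044439548 12.754638593827414
0.15237882567993166 12.623381764730151
[ 0.48184639 -0.22193179  0.0975    ]
(np.float64(268.7803349520097), np.float64(218.27441250450354))
(np.float64(254.4073743445147), np.float64(222.2947660510298))
(np.float64(290.2674507732735), np.float64(247.57571779773548))
(np.float64(259.5094209083286), np.float64(256.7468014066004))
(np.float64(237.85826549300066), np.float64(209.86733494621768))
(np.float64(266.25464678938374), np.float64(202.2427000266986))
[(0.58, [0.3251, -0.4587, 0.0903]), (0.49, [0.4831, -0.218, 0.1025]), (0.41, [0.2367, -0.2818, 0.0869])]
[(0.63, [0.2397, -0.2819, 0.0875]), (0.5, [0.3311, -0.46, 0.087]), (0.44, [0.4784, -0.221, 0.1008])]
```

View pics/c2.png

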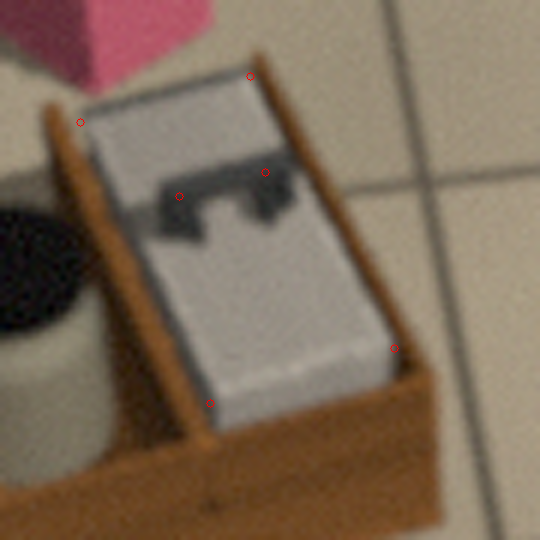

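Emit:
{"method": "send_rows", "body": {"series": [[[0,0,10],[34,36,0],-1],[[0,0,20],[70,75,0],-1],[[0,0,30],[110,118,0],-1],[[0,0,40],[150,160,0],-1],[[0,0,50],[190,203,0],-1],[[0,0,60],[230,246,0],-1],[[0,0,70],[265,284,0],-1],[[0,0,80],[290,311,0],-1],[[0,0,85],[305,327,0],-1],[[0,0,85],[305,327,0],-1]]}}

```text
time_s: 2.4
eef_pos: [0.4821, -0.2191, 0.2313]
eef_rot: [0.0, 0.623, 0.783, 0.0]
wrist_force: [-0.3, -0.1, -1.3]
opening: 1.001
grasp_force: 0.0
```

Run:
```python
from h import *
o=telemetry.get_obs();print(o["eef_pos"],o["eef_rot"],o["q"],o["wrist_force"])
r=R.from_quat(np.array(o["eef_rot"])[[1,2,3,0]]);print(r.as_matrix())
```

```text
[ 0.48212767 -0.21913815  0.23131081] [1.95332978e-05 6.22519525e-01 7.82604267e-01 3.84556136e-05] [-6.50967281e-01  7.91091133e-02  1.72059871e+00  7.81126782e-05
  1.34184416e+00 -8.77865316e-01] [-0.2531855  -0.14829752 -1.31305234]
[[-2.24938881e-01  9.74372872e-01  7.84524251e-05]
 [ 9.74372875e-01  2.24938879e-01  3.58713361e-05]
 [ 1.73050562e-05  8.45107732e-05 -9.99999996e-01]]
```

Emit:
{"method": "send_rows", "body": {"series": [[[0,0,0],[0,0,-25],-1],[[0,0,0],[-1,-1,-60],-1],[[0,0,0],[-1,-1,-95],-1],[[0,0,0],[-1,-1,-120],-1],[[0,0,0],[-1,-1,-138],-1],[[0,0,0],[-1,-1,-148],-1],[[0,0,0],[-1,-1,-150],-1],[[0,0,0],[-1,-1,-150],-0.5],[[0,0,0],[-1,-1,-150],-0.2],[[0,0,0],[-1,-1,-150],0.1]]}}

```text
time_s: 3.65
eef_pos: [0.4808, -0.2215, 0.0819]
eef_rot: [0.001, 0.623, 0.782, -0.0]
wrist_force: [-0.1, 0.0, 0.9]
opening: 0.453
grasp_force: 0.0
```

Run:
```python
from h import *
d=camera("scene"); crop(d,(205,150,325,270),"pics/c3.png",5)
```

```text
(no output)
```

View pics/c3.png

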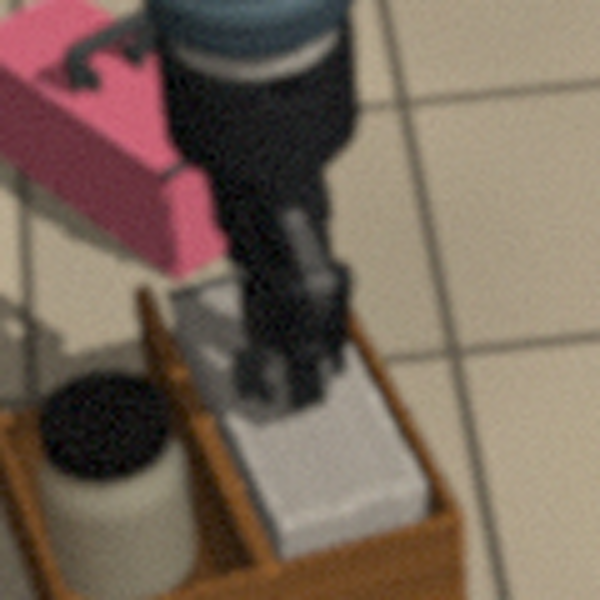

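The finger sits between the two uprights at (250,385) and (338,350), so I'll close.

Emit:
{"method": "send_rows", "body": {"series": [[[0,0,0],[0,1,0],0.4],[[0,0,0],[0,1,0],0.7],[[0,0,0],[0,1,0],1],[[0,0,0],[0,1,0],1],[[0,0,0],[0,1,0],1],[[0,0,0],[0,1,0],1]]}}

```text
time_s: 4.45
eef_pos: [0.4806, -0.2202, 0.0814]
eef_rot: [0.0, 0.623, 0.782, 0.0]
wrist_force: [0.1, 1.9, 2.0]
opening: 0.079
grasp_force: 58.7
```

Emit:
{"method": "send_rows", "body": {"series": [[[0,0,0],[0,0,8],1],[[0,0,0],[0,0,20],1],[[0,0,0],[0,0,35],1],[[0,0,0],[0,0,50],1],[[0,0,0],[0,0,68],1],[[0,0,0],[0,0,85],1],[[0,0,0],[0,0,98],1],[[0,0,0],[0,0,105],1],[[0,0,0],[0,0,105],1]]}}

```text
time_s: 5.58
eef_pos: [0.4806, -0.2204, 0.1867]
eef_rot: [0.0, 0.623, 0.782, -0.0]
wrist_force: [-0.4, 0.0, -4.6]
opening: 0.077
grasp_force: 58.4
```

Run:
```python
from h import *
o=telemetry.get_obs();print(o["wrist_force"],o["opening"])
d=camera("scene"); crop(d,(170,90,350,290),"pics/c4.png",3)
```

```text
[-0.38887164  0.02336309 -4.6093034 ] 0.0772087112675854
```

View pics/c4.png

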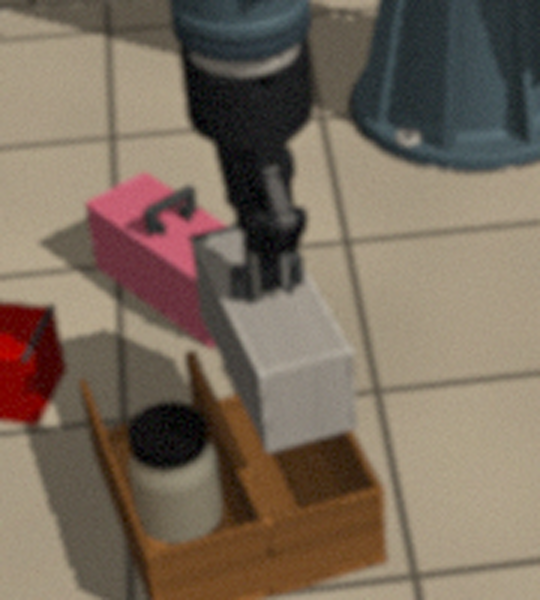

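The caddy hangs level from the bail, clear of the bay (body at (275,340)), and the jar is undisturbed.

Emit:
{"method": "send_rows", "body": {"series": [[[0,0,0],[0,8,0],1],[[0,0,-1],[2,25,0],1],[[0,0,-2],[5,52,0],1],[[0,0,-4],[8,85,0],1],[[0,0,-5],[11,120,0],1],[[0,0,-7],[14,157,0],1],[[0,0,-8],[17,192,0],1],[[0,0,-9],[19,220,0],1],[[0,0,-10],[20,238,0],1],[[0,0,-10],[20,245,0],1]]}}

```text
time_s: 6.88
eef_pos: [0.4998, 0.0261, 0.1857]
eef_rot: [-0.001, 0.689, 0.725, -0.0]
wrist_force: [-0.1, -0.4, -4.6]
opening: 0.075
grasp_force: 58.5
```

Emit:
{"method": "send_rows", "body": {"series": [[[0,0,0],[0,0,-10],1],[[0,0,0],[0,0,-30],1],[[0,0,0],[0,0,-52],1],[[0,0,0],[0,0,-72],1],[[0,0,0],[0,0,-88],1],[[0,0,0],[0,0,-98],1],[[0,0,0],[0,0,-104],1],[[0,0,0],[0,0,-108],1],[[0,0,0],[0,0,-108],1]]}}

```text
time_s: 8.0
eef_pos: [0.5006, 0.0247, 0.0784]
eef_rot: [0.0, 0.689, 0.725, 0.0]
wrist_force: [0.0, 0.1, -5.2]
opening: 0.079
grasp_force: 58.5
```

Emit:
{"method": "send_rows", "body": {"series": [[[0,0,0],[0,0,-2],1],[[0,0,0],[0,0,-4],1],[[0,0,0],[0,0,-4],1]]}}

```text
time_s: 8.38
eef_pos: [0.5003, 0.0247, 0.0742]
eef_rot: [-0.0, 0.689, 0.725, -0.0]
wrist_force: [0.0, 0.2, -4.1]
opening: 0.079
grasp_force: 58.5
```

Nearly touching now, so I'll ease down until it's unloaded.

Emit:
{"method": "send_rows", "body": {"series": [[[0,0,0],[0,0,-1],1],[[0,0,0],[0,0,-2],1],[[0,0,0],[0,0,-2],1]]}}

```text
time_s: 8.75
eef_pos: [0.5009, 0.0246, 0.0734]
eef_rot: [0.0, 0.689, 0.725, 0.0]
wrist_force: [-4.2, 0.3, 5.1]
opening: 0.077
grasp_force: 59.9
```

Emit:
{"method": "send_rows", "body": {"series": [[[0,0,0],[0,0,1],0.5],[[0,0,0],[0,0,1],0],[[0,0,0],[0,0,1],-1],[[0,0,0],[0,0,1],-1],[[0,0,0],[0,0,1],-1],[[0,0,0],[0,0,15],-1],[[0,0,0],[0,0,45],-1],[[0,0,0],[0,0,80],-1],[[0,0,0],[0,0,105],-1],[[0,0,0],[0,0,110],-1]]}}

```text
time_s: 10.0
eef_pos: [0.5019, 0.0245, 0.185]
eef_rot: [0.002, 0.689, 0.725, 0.001]
wrist_force: [-0.5, -0.8, -0.5]
opening: 1.002
grasp_force: 0.0
```

Emit:
{"method": "send_rows", "body": {"series": [[[0,0,-10],[-15,0,0],-1],[[0,0,-20],[-30,0,0],-1],[[0,0,-30],[-50,0,0],-1],[[0,0,-40],[-70,0,0],-1],[[0,0,-50],[-90,0,10],-1],[[0,0,-60],[-110,0,20],-1],[[0,0,-70],[-130,0,30],-1],[[0,0,-80],[-140,0,40],-1],[[0,0,-90],[-150,0,50],-1],[[0,0,-90],[-150,0,50],-1]]}}

```text
time_s: 11.25
eef_pos: [0.3503, 0.0247, 0.2323]
eef_rot: [0.0, 1.0, 0.026, 0.0]
wrist_force: [-0.4, -0.4, 0.3]
opening: 1.0
grasp_force: 0.0
```

Run:
```python
from h import *
o=telemetry.get_obs();print(o["time_s"],o["eef_pos"],o["eef_rot"],o["q"],o["wrist_force"])
for c in("top","scene"):
    d=camera(c)
    if c=="top":
        print(lid(d,.066,(240,170,345,300))); crop(d,(120,160,340,320),"pics/c5.png",3.5)
    for t in ["caddy_center","bail_grip","tray","caddy_lip"]: print(t,[(r["conf"],r["xyz"]) for r in spotter.landmark_of(t,c)])
```

```text
11.25 [0.35027827 0.02471043 0.23234394] [1.20903493e-04 9.99670830e-01 2.56517878e-02 4.50221398e-04] [-2.71707450e-01 -3.80986629e-01  2.11696512e+00  3.30896335e-05
  1.40468239e+00  1.24777421e+00] [-0.38003577 -0.35188307  0.30015016]
(np.int32(754), ((502.3786315917969, 24.152326583862305), (147.51698303222656, 60.70211410522461), 2.7139060497283936), array([0.5041128 , 0.02442159], dtype=float32))
caddy_center [(0.95, [0.2434, -0.2872, 0.034]), (0.74, [0.502, 0.0257, 0.0344])]
bail_grip [(0.53, [0.5017, 0.0256, 0.0921]), (0.48, [0.239, -0.2819, 0.0923]), (0.43, [0.3277, -0.4607, 0.0919])]
tray [(0.78, [0.5312, 0.2592, 0.0024])]
caddy_lip [(0.95, [0.3538, -0.3858, 0.0055]), (0.87, [0.2956, -0.2425, 0.0037]), (0.65, [0.4269, 0.0173, 0.0016])]
caddy_center [(0.9, [0.2399, -0.2843, 0.0342]), (0.87, [0.4975, 0.0239, 0.0352]), (0.58, [0.3345, -0.4616, 0.0319])]
bail_grip [(0.69, [0.5012, 0.0266, 0.0892]), (0.69, [0.3324, -0.459, 0.0863]), (0.42, [0.2411, -0.2871, 0.0899])]
tray [(0.78, [0.5323, 0.2593, -0.005]), (0.66, [0.5007, 0.0239, 0.0347])]
caddy_lip [(0.79, [0.2998, -0.237, 0.0054]), (0.66, [0.3551, -0.3888, 0.007]), (0.61, [0.4229, 0.0217, 0.0053]), (0.29, [0.5025, -0.2958, 0.0453])]
```

View pics/c5.png

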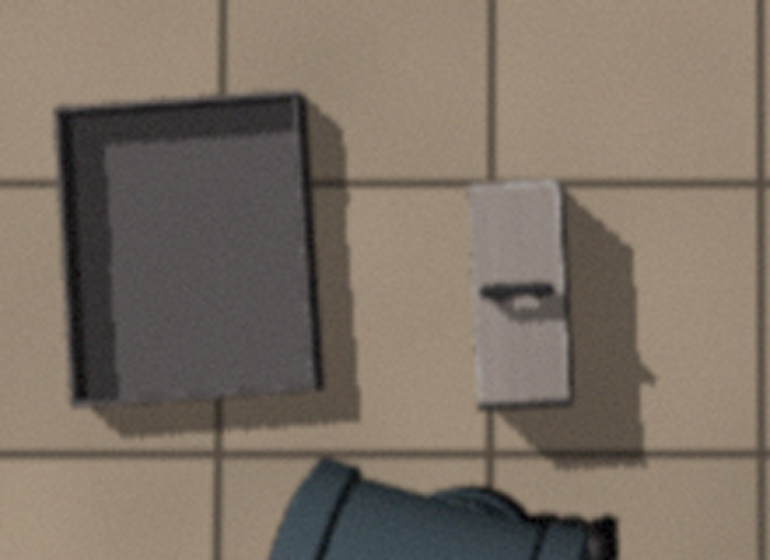

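The caddy stands level on the counter at crop (520,295), parallel to the tray at (190,250), with its handle upright. Next is the body grip.

Emit:
{"method": "send_rows", "body": {"series": [[[0,0,0],[25,0,0],-1],[[0,0,0],[65,0,0],-1],[[0,0,0],[110,0,-10],-1],[[0,0,0],[140,0,-35],-1],[[0,0,0],[150,0,-75],-1],[[0,0,0],[150,0,-115],-1],[[0,0,0],[150,0,-155],-1],[[0,0,0],[150,0,-183],-1],[[0,0,0],[150,0,-198],-1],[[0,0,0],[150,0,-203],-1]]}}

```text
time_s: 13.0
eef_pos: [0.5002, 0.0247, 0.0287]
eef_rot: [-0.0, 1.0, 0.025, -0.001]
wrist_force: [0.4, 0.3, 0.7]
opening: 1.0
grasp_force: 0.0
```

Emit:
{"method": "send_rows", "body": {"series": [[[0,0,0],[0,0,0],-0.7],[[0,0,0],[0,0,0],-0.5],[[0,0,0],[0,0,0],-0.2],[[0,0,0],[0,0,0],1],[[0,0,0],[0,0,0],1],[[0,0,0],[0,0,0],1]]}}

```text
time_s: 13.75
eef_pos: [0.5016, 0.0246, 0.0307]
eef_rot: [0.0, 1.0, 0.025, 0.001]
wrist_force: [-0.5, 0.7, 6.3]
opening: 0.714
grasp_force: 67.0
```

Emit:
{"method": "send_rows", "body": {"series": [[[0,0,0],[0,0,6],1],[[0,0,0],[0,0,20],1],[[0,0,0],[0,0,40],1],[[0,0,0],[0,0,60],1],[[0,0,0],[4,6,78],1],[[0,0,0],[14,22,88],1],[[0,0,0],[30,48,90],1],[[0,0,0],[48,76,90],1],[[0,0,0],[66,104,90],1],[[0,0,0],[84,132,90],1]]}}

```text
time_s: 15.0
eef_pos: [0.5847, 0.1587, 0.1189]
eef_rot: [-0.0, 1.0, 0.025, -0.0]
wrist_force: [-0.2, 0.3, -4.8]
opening: 0.717
grasp_force: 66.3
```

Emit:
{"method": "send_rows", "body": {"series": [[[0,0,0],[18,28,0],1],[[0,0,0],[36,56,0],1],[[0,0,0],[52,82,0],1],[[0,0,0],[64,100,0],1],[[0,0,0],[70,108,0],1],[[0,0,0],[71,110,0],1],[[0,0,0],[71,110,-10],1],[[0,0,0],[71,110,-25],1],[[0,0,0],[71,110,-34],1],[[0,0,0],[71,110,-36],1]]}}

```text
time_s: 16.25
eef_pos: [0.6544, 0.2662, 0.0815]
eef_rot: [0.0, 1.0, 0.025, -0.001]
wrist_force: [0.5, -0.0, -4.9]
opening: 0.715
grasp_force: 66.4
```

Run:
```python
from h import *
o=telemetry.get_obs();print(o["time_s"],o["eef_pos"],o["eef_rot"],o["q"],o["wrist_force"],o["torque"])
d=camera("scene"); crop(d,(360,130,600,330),"pics/c6.png",3)
# tip table relative to now: lip height change dl
y=np.radians(2.9); ex=np.array([np.cos(y),np.sin(y),0]); 
f=lambda t:np.array([.075*np.cos(t)-.029*np.sin(t), .075*np.sin(t)+.029*np.cos(t)])
ax=np.array([-np.sin(y),np.cos(y),0])
for t in range(0,45,3):
    g=f(np.radians(t))-f(0); dl=-15*min(t/20,1)
    print(t,np.round(-t*ax,1),np.round(1000*g[0]*ex+[0,0,1000*g[1]+dl],0))
```

```text
16.25 [0.65438092 0.26616753 0.08152223] [ 2.62098437e-04  9.99692118e-01  2.47737390e-02 -1.36503232e-03] [2.18769925e-01 6.12896154e-01 1.34054939e+00 1.28515608e-05
 1.19092702e+00 1.74000887e+00] [ 0.5322348  -0.0096181  -4.85311622] [0.07917213 0.01938122 0.01622552]
0 [-0.  0.  0.] [0. 0. 0.]
3 [ 0.2 -3.  -0. ] [-2. -0.  2.]
6 [ 0.3 -6.  -0. ] [-3. -0.  3.]
9 [ 0.5 -9.  -0. ] [-5. -0.  5.]
12 [  0.6 -12.   -0. ] [-8. -0.  6.]
15 [  0.8 -15.   -0. ] [-10.  -1.   7.]
18 [  0.9 -18.   -0. ] [-13.  -1.   8.]
21 [  1.1 -21.   -0. ] [-15.  -1.  10.]
24 [  1.2 -24.   -0. ] [-18.  -1.  13.]
27 [  1.4 -27.   -0. ] [-21.  -1.  16.]
30 [  1.5 -30.   -0. ] [-25.  -1.  19.]
33 [  1.7 -33.   -0. ] [-28.  -1.  21.]
36 [  1.8 -36.   -0. ] [-31.  -2.  24.]
39 [  2. -39.  -0.] [-35.  -2.  26.]
42 [  2.1 -41.9  -0. ] [-39.  -2.  28.]
```

View pics/c6.png

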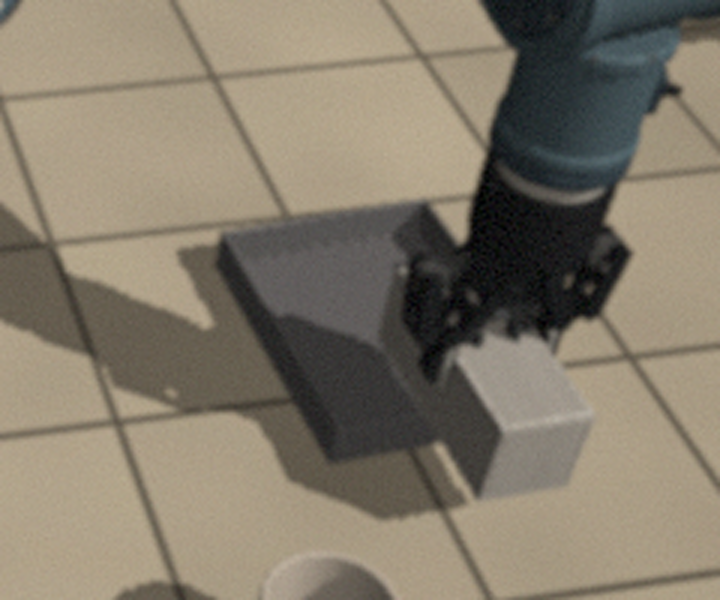

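Run:
```python
from h import *
s=camera("scene"); r=R.from_quat(np.array(s["orientation"])[[1,2,3,0]])
def proj(p):
    v=r.inv().apply(np.array(p)-s["xyz"]); k=s["camera_matrix"]; u=np.array([k[0,0]*v[0]/-v[2]+k[0,2], k[1,1]*-v[1]/-v[2]+k[1,2]]); return np.round((u-[360,130])*3)
y=np.radians(2.9);c,n=np.cos(y),np.sin(y)
for x,w in((105,85),(105,-85),(-105,85),(-105,-85)):
    print("tray",x,w,proj([.5315+(c*x-n*w)/1e3,.260+(n*x+c*w)/1e3,.035]))
for w in(31,-31):
  for z in (.051,.117): print("tail",w,z,proj([.6545+(c*75-n*w)/1e3,.2662+(n*75+c*w)/1e3,z]))
```

```text
tray 105 85 [567. 389.]
tray 105 -85 [335. 429.]
tray -105 85 [430. 198.]
tray -105 -85 [222. 230.]
tail 31 0.051 [570. 488.]
tail 31 0.117 [599. 417.]
tail -31 0.051 [480. 505.]
tail -31 0.117 [506. 433.]
```

The projection agrees with the picture: the caddy is centred over the tray with its tail beyond the far wall. I'll start tipping, pivoting about the lip.

Emit:
{"method": "send_rows", "body": {"series": [[[0.1,-2,0],[-1,0,1],1],[[0.2,-4,0],[-2,0,2],1],[[0.3,-6,0],[-3,0,3],1],[[0.4,-8,0],[-5,0,4],1],[[0.5,-10,0],[-6,0,5],1],[[0.6,-12,0],[-8,0,6],1],[[0.7,-14,0],[-9,0,7],1],[[0.8,-15,0],[-10,-1,7],1],[[0.8,-16,0],[-11,-1,7],1],[[0.9,-17,0],[-12,-1,8],1]]}}

```text
time_s: 17.6
eef_pos: [0.6435, 0.2657, 0.0914]
eef_rot: [-0.004, 0.989, 0.025, 0.148]
wrist_force: [-0.0, 0.8, -5.4]
opening: 0.719
grasp_force: 66.5
```

Emit:
{"method": "send_rows", "body": {"series": [[[0,-1,0],[-1,0,0],1],[[0,-1.5,0],[-1,0,0],1],[[0,-2,0],[-2,0,1],1],[[0,-2.5,0],[-2,0,1],1],[[0,-3,0],[-2,0,1],1],[[0,-3,0],[-2,0,1],1],[[0,-3,0],[-2,0,1],1],[[0,-3,0],[-2,0,1],1]]}}

```text
time_s: 18.6
eef_pos: [0.6415, 0.2657, 0.0923]
eef_rot: [-0.003, 0.984, 0.025, 0.174]
wrist_force: [0.3, -0.4, -4.8]
opening: 0.719
grasp_force: 66.5
```

Run:
```python
from h import *
o=telemetry.get_obs();print(o["time_s"],o["eef_pos"],o["eef_rot"],o["wrist_force"],o["torque"])
d=camera("scene")
for t in ["soap_a_center","flap","caddy_center"]: print(t,[(r["conf"],r["xyz"]) for r in spotter.boxes_of(t,"scene")])
```

```text
18.6 [0.64149725 0.26570363 0.09229586] [-0.00349085  0.98446424  0.02479787  0.17379021] [ 0.31622546 -0.44125758 -4.80901651] [ 0.00370495  0.32383265 -0.02658463]
soap_a_center [(0.49, [0.5489, 0.2409, 0.0274]), (0.3, [0.6296, 0.2635, 0.1459])]
flap [(0.79, [0.3538, -0.3831, 0.0333]), (0.74, [0.3046, -0.2378, 0.0349]), (0.51, [0.5465, 0.2378, 0.0584]), (0.31, [0.5219, 0.2187, -0.0015]), (0.26, [0.5349, -0.2343, 0.0381])]
caddy_center [(0.8, [0.2668, -0.2785, 0.0623]), (0.68, [0.6769, 0.2525, 0.1212])]
```

Emit:
{"method": "send_rows", "body": {"series": [[[0,-1,0],[-1,0,1],1],[[0,-1,0],[-1,0,1],1],[[0,-2,0],[-2,0,2],1],[[0,-2,0],[-2,0,2],1],[[0,-3,0],[-3,0,3],1],[[0,-3,0],[-3,0,3],1],[[0,-4,0],[-4,0,4],1],[[0,-4,0],[-4,0,4],1],[[0,-4,0],[-4,0,4],1],[[0,-4,0],[-4,0,4],1]]}}

```text
time_s: 20.05
eef_pos: [0.6376, 0.2657, 0.0964]
eef_rot: [-0.003, 0.978, 0.025, 0.208]
wrist_force: [0.2, 1.0, -3.9]
opening: 0.715
grasp_force: 66.5
```

Run:
```python
from h import *
o=telemetry.get_obs();print(o["time_s"],o["eef_pos"],o["wrist_force"],o["torque"])
d=camera("scene"); a=d["pixels"][120:300,400:580,::-1]
cv2.imwrite("pics/c7.png",cv2.resize(a,None,fx=3,fy=3,interpolation=cv2.INTER_CUBIC))
```

```text
20.05 [0.63758714 0.26572057 0.09642572] [ 0.15072311  0.99405768 -3.88257665] [-0.03487811  0.36628497  0.03889521]
```

View pics/c7.png

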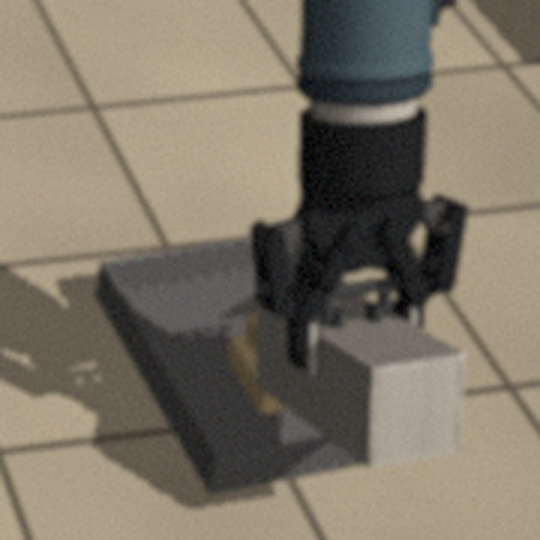

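A soap bar (yellowish, around (250,370)) has come out into the tray at about 24° of tip. I'll continue slowly to about 32°, backing off slightly along +x.

Emit:
{"method": "send_rows", "body": {"series": [[[0,0,0],[4,0,1],1],[[0,0,0],[8,0,2],1],[[0,-1,0],[11,0,4],1],[[0,-1,0],[13,0,5],1],[[0,-2,0],[14,1,6],1],[[0,-3,0],[15,1,8],1],[[0,-4,0],[14,1,9],1],[[0,-5,0],[13,1,10],1],[[0,-5,0],[13,1,10],1],[[0,-5,0],[13,1,10],1]]}}

```text
time_s: 21.35
eef_pos: [0.6505, 0.2668, 0.1064]
eef_rot: [-0.002, 0.968, 0.025, 0.251]
wrist_force: [-0.3, 0.0, -3.4]
opening: 0.715
grasp_force: 66.7
```

Emit:
{"method": "send_rows", "body": {"series": [[[0,-1,0],[-1,0,1],1],[[0,-1,0],[-1,0,1],1],[[0,-2,0],[-2,0,2],1],[[0,-2,0],[-2,0,2],1],[[0,-3,0],[-3,0,3],1],[[0,-3,0],[-3,0,3],1],[[0,-3,0],[-3,0,3],1],[[0,-3,0],[-3,0,3],1]]}}

```text
time_s: 22.35
eef_pos: [0.6475, 0.2667, 0.1094]
eef_rot: [-0.001, 0.961, 0.025, 0.276]
wrist_force: [-0.6, 0.7, -3.9]
opening: 0.718
grasp_force: 66.7
```

Run:
```python
from h import *
o=telemetry.get_obs();print(o["time_s"],o["eef_pos"],o["wrist_force"],o["torque"])
d=camera("scene"); a=d["pixels"][120:300,400:580,::-1]
b=camera("top"); 
cv2.imwrite("pics/c8.png",np.hstack([cv2.resize(a,(480,480),interpolation=cv2.INTER_CUBIC),cv2.resize(b["pixels"][160:320,110:210,::-1],(300,480),interpolation=cv2.INTER_CUBIC)]))
for c in("scene","top"):
  print([(r["conf"],r["xyz"]) for r in spotter.boxes_of("soap_a_center",c)])
```

```text
22.35 [0.64753445 0.26674367 0.10938615] [-0.6368177   0.6736329  -3.88453958] [0.02857074 0.5703744  0.05414735]
[(0.5, [0.5608, 0.2408, 0.0187])]
[(0.56, [0.5354, 0.2433, 0.0292])]
```

View pics/c8.png

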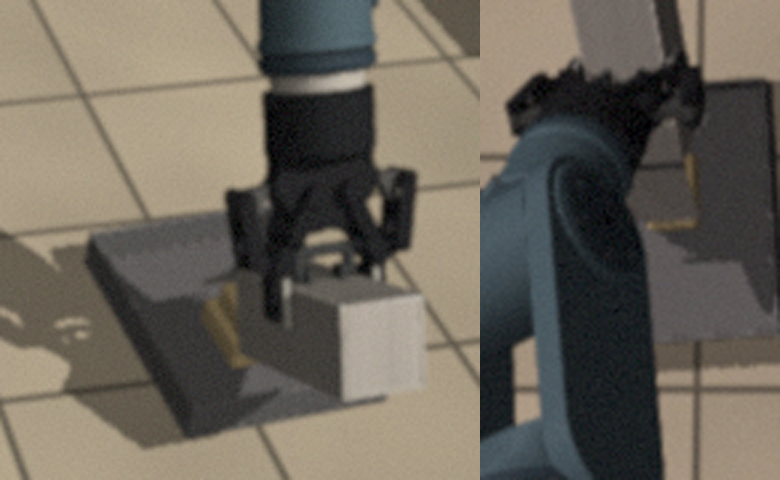

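One bar shows under the flap, with its edges at right-panel (690,155)–(690,228). The second doesn't appear to be out, so I'll tip further.

Emit:
{"method": "send_rows", "body": {"series": [[[0,0,0],[4,0,0],1],[[0,0,0],[8,0,0],1],[[0,-1,0],[10,0,1],1],[[0,-2,0],[10,0,2],1],[[0,-3,0],[9,0,3],1],[[0,-4,0],[8,0,4],1],[[0,-5,0],[7,0,4],1],[[0,-6,0],[6,0,5],1],[[0,-6,0],[6,0,5],1],[[0,-6,0],[6,0,5],1]]}}

```text
time_s: 23.8
eef_pos: [0.6534, 0.2668, 0.1144]
eef_rot: [0.0, 0.945, 0.025, 0.326]
wrist_force: [0.5, -0.4, -3.8]
opening: 0.715
grasp_force: 66.7
```

Emit:
{"method": "send_rows", "body": {"series": [[[0,-1,0],[-1,0,2],1],[[0,-1,0],[-1,0,4],1],[[0,-1,0],[-1,0,6],1],[[0,-1,0],[-1,0,8],1],[[0,-1,0],[-1,0,8],1],[[0,-1,0],[-1,0,8],1]]}}

```text
time_s: 24.55
eef_pos: [0.6524, 0.2667, 0.1223]
eef_rot: [0.001, 0.942, 0.025, 0.334]
wrist_force: [0.2, 0.5, -4.2]
opening: 0.715
grasp_force: 66.7
```

Run:
```python
from h import *
F=[]
for i in range(6):
    d=camera("top" if i%2 else "scene"); o=telemetry.get_obs(); F.append(np.r_[o["wrist_force"],o["torque"]])
    print([(r["conf"],r["xyz"]) for r in spotter.boxes_of("soap_a_center","top" if i%2 else "scene")])
print(o["time_s"],o["eef_pos"],np.mean(F,0),np.std(F,0))
```

```text
[(0.68, [0.5622, 0.2428, 0.0187]), (0.27, [0.8251, 0.1069, 0.0566])]
[(0.68, [0.5248, 0.2414, 0.0265]), (0.44, [0.66, 0.2568, 0.159])]
[(0.73, [0.5611, 0.2434, 0.0217])]
[(0.48, [0.522, 0.2447, 0.0265]), (0.22, [0.5006, -0.2887, 0.0913])]
[(0.46, [0.563, 0.2409, 0.0217])]
[(0.72, [0.5254, 0.243, 0.0307])]
25.1 [0.65236437 0.2667188  0.1222152 ] [ 1.97483838e-01  7.62693460e-02 -3.35044802e+00  8.19359247e-03
  6.40442595e-01 -2.04253347e-03] [0.23571616 0.78556528 0.36458338 0.01480051 0.02699897 0.03082639]
```

No picture views are left, so I'll measure the extents of the soap-coloured pixels in the tray instead.

```bash
cat >> h.py <<'E'
def soap(cam):
    d=camera(cam); hsv=cv2.cvtColor(d["pixels"],cv2.COLOR_RGB2HSV)
    m=((hsv[...,0]>12)&(hsv[...,0]<32)&(hsv[...,1]>75)).astype(np.uint8)
    m=cv2.morphologyEx(m,cv2.MORPH_OPEN,np.ones((2,2),np.uint8))
    n,l,s,c=cv2.connectedComponentsWithStats(m); y=np.radians(2.9)
    for i in range(1,n):
        if s[i,4]<8: continue
        W=np.array([ray(d,p,.022)[:2] for p in np.argwhere(l==i)[:,::-1]])-[.5315,.26]
        t=W@np.array([[np.cos(y),-np.sin(y)],[np.sin(y),np.cos(y)]])*1000
        if (abs(t.mean(0))<[110,90]).all():
            print(cam,s[i,4],"x",t[:,0].min().round(),t[:,0].max().round(),"y",t[:,1].min().round(),t[:,1].max().round(),hsv[l==i].mean(0).round(),np.round(cv2.minAreaRect((t).astype(np.float32))[1]))
E
python3 - <<'E'
from h import *
soap("top"); soap("scene")
E
```

```text
top 31 x 24.0 44.0 y -26.0 -16.0 [21. 83. 73.] [21.  8.]
top 73 x -15.0 -4.0 y -24.0 15.0 [17. 82. 91.] [39. 10.]
scene 329 x -28.0 63.0 y -28.0 17.0 [20. 90. 90.] [31. 98.]
```

Emit:
{"method": "send_rows", "body": {"series": [[[0,0,0],[3,0,1],1],[[0,0,0],[6,0,3],1],[[0,0,0],[9,0,6],1],[[0,0,0],[10,0,9],1],[[0,0,0],[10,0,13],1],[[0,0,0],[10,0,17],1],[[0,0,0],[10,0,20],1],[[0,0,0],[10,0,20],1]]}}

```text
time_s: 26.25
eef_pos: [0.6626, 0.2668, 0.1428]
eef_rot: [0.001, 0.942, 0.025, 0.334]
wrist_force: [-0.2, 0.4, -2.9]
opening: 0.715
grasp_force: 66.7
```

Run:
```python
from h import *
F=[]
for i in range(3):
    for c in ("top","scene"):
        if i==0: soap(c)
        else: camera(c)
        o=telemetry.get_obs(); F.append(np.r_[o["wrist_force"],o["torque"]])
print(o["time_s"],o["eef_pos"],np.mean(F,0)[[2,4]])
for c in("scene","top"): print([(r["conf"],r["xyz"]) for r in spotter.boxes_of("soap_a_center",c)])
```

```text
top 552 x -15.0 51.0 y -26.0 30.0 [ 18.  92. 119.] [56. 64.]
scene 394 x -28.0 63.0 y -28.0 20.0 [ 20.  89. 101.] [43. 94.]
26.55 [0.66227587 0.26666509 0.14203684] [-3.28962708  0.63687485]
[(0.59, [0.6969, 0.2436, 0.1757]), (0.58, [0.5693, 0.2435, 0.0191]), (0.58, [0.5461, 0.2313, 0.0028])]
[(0.72, [0.5298, 0.2458, 0.0296])]
```

Emit:
{"method": "send_rows", "body": {"series": [[[0,4,0],[0,0,2],1],[[-0.2,8,0],[0,0,4],1],[[-0.4,12,0],[0,0,6],1],[[-0.6,16,0],[0,0,8],1],[[-1,20,0],[0,0,10],1],[[-1.2,24,0],[0,0,10],1],[[-1.4,28,0],[0,0,10],1],[[-1.6,32,0],[0,0,10],1],[[-1.8,36,0],[0,0,10],1],[[-2,39,0],[0,0,10],1]]}}

```text
time_s: 27.9
eef_pos: [0.6631, 0.2666, 0.1522]
eef_rot: [0.008, 1.0, 0.03, -0.001]
wrist_force: [-0.0, -0.3, -3.1]
opening: 0.714
grasp_force: 66.6
```

Emit:
{"method": "send_rows", "body": {"series": [[[0,0,0],[-6,-10,0],1],[[0,0,0],[-20,-32,0],1],[[0,0,0],[-38,-60,0],1],[[0,0,0],[-58,-92,0],1],[[0,0,0],[-78,-124,0],1],[[0,0,0],[-98,-156,0],1],[[0,0,0],[-118,-188,0],1],[[0,0,0],[-136,-216,0],1],[[0,0,0],[-148,-235,0],1],[[0,0,0],[-153,-242,0],1]]}}

```text
time_s: 29.15
eef_pos: [0.5084, 0.0237, 0.1524]
eef_rot: [0.009, 1.0, 0.029, 0.0]
wrist_force: [-0.2, -0.3, -2.3]
opening: 0.719
grasp_force: 66.6
```

Run:
```python
from h import *
F=[]
for i in range(3):
    for c in ("top","scene"):
        if i==0: soap(c)
        else: camera(c)
        o=telemetry.get_obs(); F.append(np.r_[o["wrist_force"],o["torque"]])
print(o["time_s"],o["eef_pos"],R.from_quat(np.array(o["eef_rot"])[[1,2,3,0]]).as_matrix()[:,2],np.mean(F,0)[[2,4]])
for c in("scene","top"): print([(r["conf"],r["xyz"]) for r in spotter.landmark_of("soap_a_center",c)])
```

```text
top 609 x -15.0 60.0 y -26.0 28.0 [ 18.  92. 137.] [54. 74.]
scene 818 x -29.0 63.0 y -28.0 44.0 [ 20.  92. 145.] [72. 92.]
29.45 [0.50978632 0.02531532 0.15236034] [ 5.74668217e-04 -1.67096232e-02 -9.99860219e-01] [-3.55045789 -0.01305066]
[(0.6, [0.556, 0.2629, 0.0157]), (0.15, [0.5637, 0.2653, 0.0388])]
[(0.66, [0.5487, 0.261, 0.0144])]
```

The soap-coloured area in the tray is about 3500 mm², against 2480 mm² for one bar, and the load fell by about 1.3 N, so both bars are out. I'll level off and set the caddy down.

Emit:
{"method": "send_rows", "body": {"series": [[[0.5,0,0],[-2,0,-12],1],[[1,0,0],[-5,0,-35],1],[[1,0,0],[-8,0,-60],1],[[1,0,0],[-8,0,-82],1],[[1,0,0],[-8,0,-100],1],[[1,0,0],[-8,0,-111],1],[[1,0,0],[-8,0,-117],1],[[1,0,0],[-8,0,-119],1],[[1,0,0],[-8,0,-119],1]]}}

```text
time_s: 30.68
eef_pos: [0.5018, 0.0247, 0.0337]
eef_rot: [-0.0, 1.0, 0.03, 0.0]
wrist_force: [-0.1, -0.3, -4.0]
opening: 0.714
grasp_force: 66.6
```

Emit:
{"method": "send_rows", "body": {"series": [[[0,0,0],[0,0,-1],1],[[0,0,0],[0,0,-2],1],[[0,0,0],[0,0,-2],1]]}}

```text
time_s: 31.05
eef_pos: [0.5014, 0.0247, 0.0314]
eef_rot: [-0.0, 1.0, 0.03, 0.0]
wrist_force: [0.2, -0.7, -2.7]
opening: 0.715
grasp_force: 66.6
```

Run:
```python
from h import *
d=camera("top"); o=telemetry.get_obs(); print(o["eef_pos"],o["eef_rot"],o["wrist_force"])
hsv=cv2.cvtColor(d["pixels"],cv2.COLOR_RGB2HSV)
p=d["pixels"][205:262,155:200]
for r in range(0,57,2): print(''.join(('%4d'%hsv[205+r,155+c,2] if hsv[205+r,155+c,1]>60 else '   .') for c in range(0,45,2)))
```

```text
[0.50143443 0.02471905 0.03135553] [-3.28405666e-04  9.99563170e-01  2.95526675e-02  4.57387084e-05] [-0.96561225  0.36692516 -3.17237746]
   .   .   .   .   .   .   .   .   .   .   .   .   .   .   .   .   .   .   .   .   .   .   .
   .   .   . 165 175 171 172 169 174 173 134   .   .   .   .   .   .   .   .   .   .   .   .
   .   .   . 183 185 182 180 182 180 179 145  60   .   .   .   .   .   .   .   .   .   .   .
   .   .   . 178 181 181 183 182 182 178 143  64  92   .   .   .   .   .   .   .   .   .   .
   .   .   . 179 182 180 182 179 184 184 147  69 100  65   .   .   .   .   .   .   .   .   .
   .   .   . 175 182 178 179 177 180 179 147  70 101  66   .   .   .   .   .   .   .   .   .
   .   .   . 176 183 181 181 182 180 177 152  71 100  69   .   .   .   .   .   .   .   .   .
   .   .   . 173 180 181 181 179 179 181 152  70 100  71   .   .   .   .   .   .   .   .   .
   .   .   . 170 182 180 175 178 177 179 155  66 104  71   .   .   .   .   .   .   .   .   .
   .   .   . 168 180 179 182 178 179 177 162  77 102  76   .   .   .   .   .   .   .   .   .
   .   .   . 167 184 183 178 17
[... 1035 characters left out ...]
.   .   .   .   .   .   .   .   .   .   .   .   .
   .   .   .   .   .   .   .   .   .   .   .   .   .   .   .   .   .   .   .   .   .   .   .
   .   .   .   .   .   .   .   .   .   .   .   .   .   .   .   .   .   .   .   .   .   .   .
   .   .   .   .   .   .   .   .   .   .   .   .   .   .   .   .   .   .   .   .   .   .   .
   .   .   .   .   .   .   .   .   .   .   .   .   .   .   .   .   .   .   .   .   .   .   .
   .   .   .   .   .   .   .   .   .   .   .   .   .   .   .   .   .   .   .   .   .   .   .
   .   .   .   .   .   .   .   .   .   .   .   .   .   .   .   .   .   .   .   .   .   .   .
   .   .   .   .   .   .   .   .   .   .   .   .   .   .   .   .   .   .   .   .   .   .   .
```

The map clearly shows two bars in the tray, one lying on the other and offset from it. Now I'll complete the set-down.

Emit:
{"method": "send_rows", "body": {"series": [[[0,0,0],[0,0,-1],1],[[0,0,0],[0,0,-2],1],[[0,0,0],[0,0,-2],1]]}}

```text
time_s: 31.48
eef_pos: [0.5022, 0.0246, 0.0307]
eef_rot: [-0.0, 1.0, 0.03, 0.001]
wrist_force: [-4.1, 0.4, 9.6]
opening: 0.717
grasp_force: 68.0
```

Down. Release, rise and retreat.

Emit:
{"method": "send_rows", "body": {"series": [[[0,0,0],[0,0,1],0.2],[[0,0,0],[0,0,1],-0.5],[[0,0,0],[0,0,1],-1],[[0,0,0],[0,0,1],-1],[[0,0,0],[0,0,1],-1],[[0,0,0],[0,0,10],-1],[[0,0,0],[0,0,40],-1],[[0,0,0],[0,0,80],-1],[[0,0,0],[0,0,125],-1],[[0,0,0],[0,0,165],-1]]}}

```text
time_s: 32.72
eef_pos: [0.5016, 0.0247, 0.1967]
eef_rot: [-0.0, 1.0, 0.03, 0.001]
wrist_force: [1.1, -0.8, -0.4]
opening: 0.999
grasp_force: 0.0
```

Emit:
{"method": "send_rows", "body": {"series": [[[0,0,0],[-20,0,10],-1],[[0,0,0],[-50,0,20],-1],[[0,0,0],[-90,0,30],-1],[[0,0,0],[-125,0,30],-1],[[0,0,0],[-145,0,30],-1],[[0,0,0],[-150,0,30],-1]]}}

```text
time_s: 33.48
eef_pos: [0.3509, 0.0248, 0.2249]
eef_rot: [-0.0, 1.0, 0.029, 0.001]
wrist_force: [-0.4, 0.1, -0.2]
opening: 1.001
grasp_force: 0.0
```

Run:
```python
from h import *
o=telemetry.get_obs();print(o["time_s"],o["eef_pos"],o["wrist_force"])
for c in("top","scene"):
    d=camera(c)
    if c=="top": print(lid(d,.066,(240,170,345,300)))
    for t in ["caddy_center","flap","caddy_lip","jar_mid","bottle_mid","mug_mid"]: print(c,t,[(r["conf"],np.round(r["xyz"],3)) for r in (spotter.boxes_of if t=="flap" else spotter.landmark_of)(t,c)])
soap("top")
```

```text
33.475 [0.3508768  0.02476158 0.22485386] [-0.43770895  0.07368989 -0.24521597]
(np.int32(438), ((537.8788452148438, 25.526477813720703), (77.5124740600586, 60.29423904418945), 3.5524799823760986), array([0.5428799 , 0.02375348], dtype=float32))
top caddy_center [(0.79, array([0.498, 0.027, 0.036])), (0.79, array([ 0.24 , -0.284,  0.032]))]
top flap [(0.5, array([ 0.304, -0.238,  0.039])), (0.48, array([ 0.355, -0.381,  0.034]))]
top caddy_lip [(0.83, array([ 0.354, -0.386,  0.006])), (0.65, array([ 0.3  , -0.238,  0.004]))]
top jar_mid []
top bottle_mid [(0.62, array([ 0.54 , -0.501,  0.081])), (0.36, array([0.816, 0.102, 0.046])), (0.19, array([0.548, 0.262, 0.018]))]
top mug_mid [(0.56, array([0.818, 0.101, 0.045])), (0.52, array([0.502, 0.025, 0.094])), (0.35, array([ 0.492, -0.26 , -0.003]))]
scene caddy_center [(0.87, array([ 0.24 , -0.287,  0.036])), (0.75, array([ 0.332, -0.461,  0.035]))]
scene flap [(0.9, array([ 0.305, -0.239,  0.033])), (0.67, array([ 0.36 , -0.385,  0.035]))]
scene caddy_lip [(0.75, array([0.422, 0.021, 0.006])), (0.68, array([ 0.3  , -0.235,  0.004])), (0.63, array([ 0.354, -0.389,  0.004]))]
scene jar_mid [(0.8, array([ 0.505, -0.296,  0.045]))]
scene bottle_mid [(0.77, array([ 0.542, -0.498,  0.082]))]
scene mug_mid [(0.58, array([0.818, 0.102, 0.049]))]
top 610 x -15.0 60.0 y -25.0 28.0 [ 19.  93. 129.] [54. 74.]
```

```bash
python3 -c "from bench import ctrl; print(ctrl.hand_in())"
```

```text
the job is handed in; nothing more can be done
None
```

The job is handed in at about 34 s of the 69 s: both soap bars are in the tray, one resting on the other, the caddy is back on the open counter, and the jar, bottle and mug have not moved. I had no picture views left for the end, so the caddy standing level with its flap shut rests on its measured position and on no open flap being detected.

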